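Seat the sample carrier on its three-ball imaging mount

ROBOT

A 6-joint arm with a two-finger parallel gripper is mounted at the origin on the work surface. World frame = base frame: x ahead of the robot, y to its left, z up, the work surface at z = 0. Lengths are in m, angles in rad, forces in N, time in s.
With the tool pointing down it reaches from about 0.4 to 0.825 m from the base axis. Payload 7 kg.
Tool frame: the origin (TCP) lies midway between the tips of the shut fingers; the grasp point (between the pads) lies 19 mm behind it; z points along the fingers, y is the line along which they close (so a half turn about z gives the same grasp; the last joint's range is limited). The gripper opens to 88 mm and grips with 3 to 60 N. Pads are 19 mm wide; open, the fingers measure 130 mm over their backs; the gripper's body (78 mm by 193 mm) begins 47 mm behind the grasp point.
Start: joints at [-0.858, 0.359, 0.012, 0, -1.224, -0.288], TCP at [0.278, -0.615, 0.227] pointing down, gripper open.
Joint ranges: [-3.07, 3.07], [-1.43, 2.12], [-1.02, 1.25], [-3.03, 1.67], [-3.05, -0], [-3.03, 3.03]. Speed limits (rad/s): [2.39, 2.39, 3.01, 3.14, 3.14, 3.14].

INTERFACE

Orientations are given as [roll, pitch, yaw] about the fixed x, y, z axes, in that order (R = Rz(yaw) Ry(pitch) Rx(roll)).
In Python, from station import arm, grab_frame, camera_params, spot_in gives the robot as it stands.
- The arm moves only by the shell command python3 -m jog 'ROWS' [FORCE]. ROWS is JSON, a list that holds one entry, the list of rows, each a list of 7 numbers: the shift along the tool's x, y, z in mm, then the turn, a rotation vector about the tool's x, y, z in rad, then the finger opening in mm, from 0 to 87.6. In form: [[[x, y, z, wx, wy, wz, fingers], ...]]. A call has 1 to 20 rows; each row is the pose to reach, as a shift and turn from the pose commanded when the call began, along the tool's axes at that moment; what a row does not reach only later rows make up. A row lasts 1/8 s, in which the tool goes at most 62.5 mm and 10.7 degrees, less where a joint would pass 70% of its speed; a pose out of reach is approached as far as the arm can. A call with a gripper value outside its range is refused whole. The fingers move at their own pace and stop on an object; FORCE is the grip in N (left out, the last holds). Time passes only in rows, so rows that repeat a pose let the fingers close. It gives the time, the measured TCP pose, the force, the opening and the grip force at its end, in the units of the state.
- arm.get_state(): the state, without advancing time (a new reading comes with each control period).
- grab_frame(name): name is "side" or "top"; returns (picture, depth): 420x560x3 uint8, blue, green, red; 420x560 float32, m along the optical axis (not along the pixel's ray), 0 where there is no reading.
- camera_params(name): a dict with "mtx" (3x3 intrinsics, pixels), "R" (3x3) and "t" (3): a world point X has camera coordinates R X + t. Camera axes: x right, y down, z forward; pixel columns grow to the right and rows downward; lengths in m; the calibration is good to about 2 mm. A picture is of the moment at which its call begins. camera_params takes no time and is no camera call.
- arm.job_done(): hands the job in; it is judged then, once.
Trained networks look in the newest picture that a camera, given by its name, has taken for a name from the list of things; names that differ only in an ending like _2 or _b are one class to them, and where a whole thing is asked for, a point or a joint stands for the part that bears it (a point fixed in the world has none). Each returns a list of dicts, best first, with "confidence" (0 to 1); they miss things now and then, are a little off and sometimes report something else, mostly with a low value. They report only what shows in the picture. A call takes as long as a camera call. They do not tell look-alikes from the thing itself.
- spot_in(query, camera): "uv" ([column, row] in pixels, amid what is visible of it).
The state is a dict: "t": time; "q": joint angles; "qd": joint speeds; "joint_efforts": joint torques, N m; "eef_pos": TCP position; "ee_rot": TCP orientation; "force": force on the tool from outside, world axes, zero at the start; "moment": the same for the moment, N m; "width": finger opening in m; "gripper_force": force on a finger pad.
Only numpy, scipy, OpenCV 4.12 (cv2) and the standard library are available. Lean on these libraries where they do the work, as an engineer would, in place of code of your own. Each camera call takes 0.05 s, during which the arm holds its last target. There are 200 camera calls.

TASK

Pick up the aluminium sample carrier that narrows to a tongue (the one bearing a paint sample, not the round one) by its black bar and set it on the three-ball mount with its tongue over the single ball. Press it gently down between the two spring clips until they snap over its edges and pull it fully home on all three balls, then let go; do not drop it in, and leave the round carrier where it is.

Things in the scene. Friction and masses are not known exactly. Their poses are not given: they have to be found in the camera images.
- carrier_grip (a point): Centre of the black bar (80 mm along y, 14 mm wide and high) of the tongued carrier, 36 mm above its plate's top and 70 mm above its feet's undersides; free below. Aluminium plate 8 mm thick: 140 wide (y) for x -20 to +66, then a tongue 60 wide to x -77 with a dark red-and-gold paint sample; three vee feet 26 mm deep below. Weighs 0.35 to 0.6 kg. z up, x away from the tongue.
- mount_seat (a point): Where the carrier's bar centre is, with the same axes, when home: 96 mm above the underside of the fixed dark steel base (150 x 212 mm). 20 mm balls at (42, 44), (42, -44), (-48, 0) mm. Bent-wire spring clips flare out to y +-84, 12 mm above this point; pressing the carrier down between them takes up to about 10 N, aimed well, over its last 40 mm; near home they snap over its side edges and pull it down. z up, x away from the single ball.
- round_grip (a point): Centre of the black bar (80 mm along y, 14 mm wide and high) of the round carrier, an aluminium disc 124 mm across on three rubber feet, without a paint sample; the bar is 64 mm above the bench. Not to be used. z up.
There are look-alikes about, which are no part of the job. Leave any blue or green look-alike of the part that bears carrier_grip alone.

How it is judged:
At the end, for the whole second after the job is handed in: The carrier rests released and still, home on all three balls with its tongue over the single ball: level within 5 degrees, square within 10 degrees, its bar within 10 mm sideways of the seat point and from 4 mm above to 3 mm below it (horizontal distance between carrier_grip and mount_seat below 0.01 m and z of carrier_grip in the frame of mount_seat between -0.003 and 0.004 m and angle between carrier_grip's own z axis and vertical below 0.09 rad and angle between the x axis of carrier_grip and the x axis of mount_seat, either way round below 0.17 rad and linear speed of carrier below 0.02 m/s); the robot touches nothing.
It fails at once if the round carrier was moved more than 40 mm (distance of round_grip from where it was at the start of the episode above 0.04 m).
It fails at once if the carrier was dropped (linear speed of carrier above 0.6 m/s and contact force between the fingers and carrier below 0.3 N).
It also fails if it takes over 45 s, if anything falls off the work surface, if the arm or the gripper's body presses on something with over 40 N, if the wrist force passes 120 N, or if a joint passes its speed limit or range.

## Working session

There is one attempt and no reset: what is moved stays moved. The work goes in short steps, Python scripts to look and compute and a shell command to move; the robot and the scene stay as the last step left them, time stands still between calls to the robot, and variables do not carry over. Pictures are saved under pics/ and viewed, at most 10 in all, crops included, and the job is handed in when it is done.

```bash
mkdir -p pics
cat > h.py <<'E'
import numpy as np,cv2
from station import arm, grab_frame, camera_params, spot_in
def world(cam,uv,d):
    p=camera_params(cam);K=np.array(p["mtx"]);R=np.array(p["R"]);t=np.array(p["t"])
    uv=np.atleast_2d(uv).astype(float);d=np.atleast_1d(d)
    c=np.c_[(uv[:,0]-K[0,2])/K[0,0],(uv[:,1]-K[1,2])/K[1,1],np.ones(len(uv))]*d[:,None]
    return (c-t)@R
def cloud(cam,depth):
    v,u=np.mgrid[:depth.shape[0],:depth.shape[1]]
    return world(cam,np.c_[u.ravel(),v.ravel()],depth.ravel()).reshape(*depth.shape,3)
def proj(cam,X):
    p=camera_params(cam);c=np.atleast_2d(X)@np.array(p["R"]).T+np.array(p["t"]);c=c@np.array(p["mtx"]).T
    return c[:,:2]/c[:,2:]
E
python3 - <<'E'
from h import *
np.set_printoptions(precision=4,suppress=True)
for c in("top","side"):
    im,d=grab_frame(c);cv2.imwrite(f"pics/{c}0.png",im);np.save(c+"0.npy",d);C=cloud(c,d)
    for q in("carrier_grip","mount_seat","round_grip"):
        for r in spot_in(q,c)[:4]:
            u,v=map(int,np.round(r["uv"]));print(c,q,r["uv"],round(r["confidence"],2),C[v,u] if d[v,u]>0 else None)
s=arm.get_state();print(s["t"],s["eef_pos"],s["ee_rot"],s["force"],s["width"])
E
```

```text
top carrier_grip [194.1, 283.7] 0.78 [0.302  0.1806 0.0325]
top carrier_grip [373.9, 287.5] 0.69 [ 0.2931 -0.2066  0.0326]
top carrier_grip [135.8, 201.6] 0.67 [0.4787 0.307  0.0355]
top mount_seat [265.8, 181.0] 0.82 [0.5261 0.026  0.0183]
top round_grip [413.6, 170.3] 0.64 [ 0.5489 -0.298   0.0286]
side carrier_grip [363.1, 187.4] 0.78 [ 0.2907 -0.1939  0.0342]
side carrier_grip [328.8, 302.9] 0.71 [0.2929 0.2236 0.0773]
side carrier_grip [232.3, 330.8] 0.59 [0.4725 0.3123 0.0303]
side mount_seat [253.3, 234.0] 0.81 [0.5048 0.0819 0.0721]
side round_grip [277.6, 149.6] 0.96 [ 0.553  -0.2724  0.0462]
0.4 [ 0.2781 -0.6149  0.2264] [ 3.1413  0.     -2.7168] [-0.6194  0.2368  0.5135] 0.08781901652682962
```

View pics/top0.png

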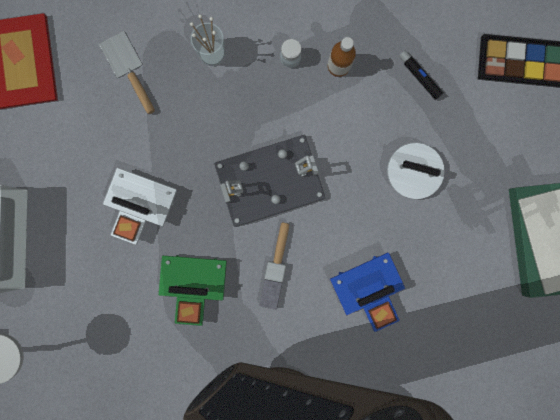

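View pics/side0.png

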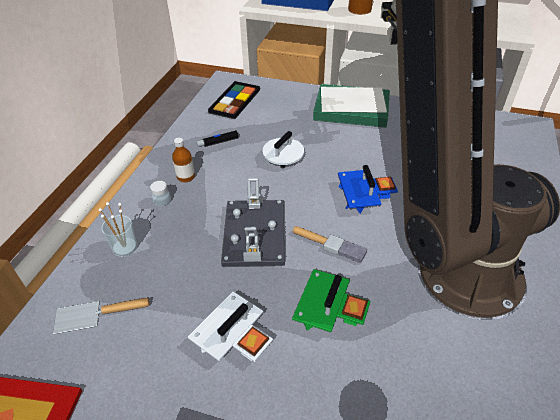

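The look-alikes are green at top (190,285), blue at (373,288) and bare aluminium at (140,202); the round carrier is at (416,170). The one at (140,202) fits: it is silver, has a tongue and bears the paint sample. The mount is at (271,180), with ball pair (244,166) and (283,154) and single ball (276,199).

```bash
cat > m.py <<'E'
from h import *
np.set_printoptions(precision=4,suppress=True)
im=cv2.imread("pics/top0.png");d=np.load("top0.npy");C=cloud("top",d)
g=im.max(2)
# bar: black pixels high above plate within window
w=np.zeros(g.shape,bool);w[190:222,102:160]=1
m=w&(C[...,2]>.055)&(C[...,2]<.09);P=C[m];print("bar n",len(P),P.mean(0),P[:,2].min(),P[:,2].max())
m2=w&(g<45);n,l,s,c=cv2.connectedComponentsWithStats(m2.astype(np.uint8));k=1+s[1:,4].argmax();print("black",s[k],c[k])
v,u=np.where(l==k);B=world("top",np.c_[u,v],np.full(len(u),1.0))
p=camera_params("top");o=-np.array(p["R"]).T@np.array(p["t"]);print("cam",o)
r=B-o
def plane(r,z): return o+r*((z-o[2])/r[:,2])[:,None]
X=plane(r,.077)
(cx,cy),(a,b),ang=cv2.minAreaRect((X[:,:2]*1000).astype(np.float32));bx=cv2.boxPoints(((cx,cy),(a,b),ang));print("bar rect",cx,cy,a,b,ang);
e=np.linalg.svd(X[:,:2]-X[:,:2].mean(0))[2][0];print("bar yaw of long axis",np.arctan2(e[1],e[0]),X[:,:2].mean(0))
Z=C[...,2]
# plate
pm=np.zeros(g.shape,bool);pm[165:245,95:182]=1
pm&=(Z>.022)&(Z<.05);P=C[pm];print("plate",len(P),P.mean(0),np.median(P[:,2]))
# mount
mm=np.zeros(g.shape,bool);mm[130:230,205:335]=1
mm2=mm&(Z>.008)&(Z<.022)&(g<90);P=C[mm2];print("base",len(P),np.median(P[:,2]),cv2.minAreaRect((P[:,:2]*1000).astype(np.float32)))
for n_,(uu,vv) in dict(a=(244,166),b=(283,154),s=(276,199)).items():
    print(n_,world("top",(uu,vv),1.)[0], Z[vv-5:vv+6,uu-5:uu+6].max(), plane(world("top",(uu,vv),1.)-o,.035)[0])
a=cv2.resize(im[160:250,90:190],None,fx=5,fy=5,interpolation=cv2.INTER_CUBIC)
b=cv2.resize(im[130:230,210:350],None,fx=4.5,fy=4.5,interpolation=cv2.INTER_CUBIC)
cv2.imwrite("pics/crop_c.png",a);cv2.imwrite("pics/crop_m.png",b)
E
python3 m.py
```

```text
bar n 266 [0.4687 0.3065 0.0758] 0.05511295768609406 0.0813737555334051
black [113 197  36  17 177] [130.6723 205.1525]
cam [0.4087 0.0066 1.0292]
bar rect 469.4884338378906 305.8100280761719 78.53386688232422 10.307764053344727 69.79741668701172
bar yaw of long axis -1.9248707450000613 [0.4693 0.3054]
plate 3020 [0.4757 0.3035 0.0345] 0.0338515674924669
base 5109 0.019142552472434994 ((528.3837280273438, 18.580520629882812), (150.8246612548828, 211.8957061767578), 17.53596305847168)
a [0.557  0.0735 0.0353] 0.04644531083633727 [0.557  0.0735 0.035 ]
b [ 0.5829 -0.0113  0.0367] 0.04694054943650743 [ 0.5832 -0.0113  0.035 ]
s [0.4853 0.004  0.0318] 1.0292149444388432 [0.485 0.004 0.035]
```

View pics/crop_c.png

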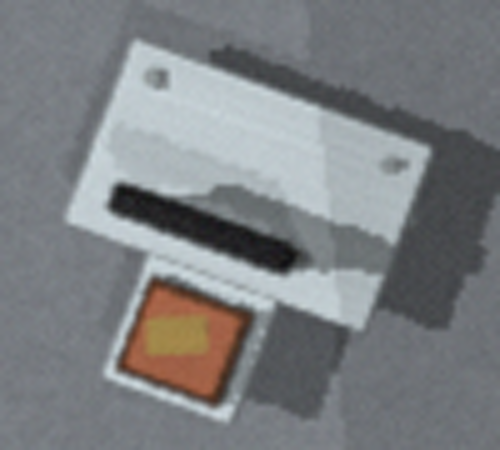

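View pics/crop_m.png

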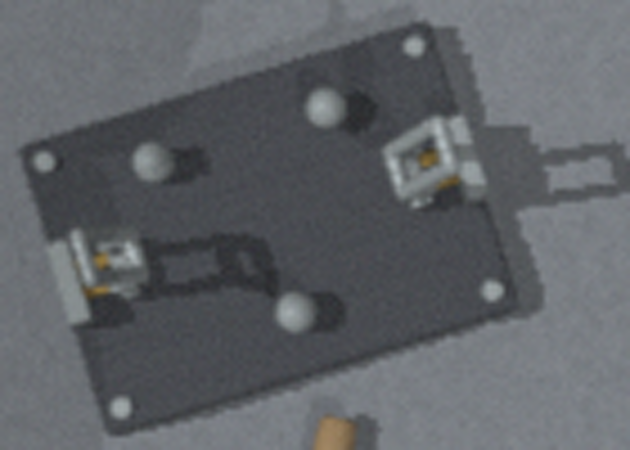

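The crop confirms bare aluminium with a tongue and paint sample, with its bar at top (131,205). The second crop shows the mount, with its ball pair up-image and the single ball nearest the robot. Next I work out the move.

```bash
cat > go.py <<'E'
from h import *
from scipy.spatial.transform import Rotation as Ro
import sys
np.set_printoptions(precision=4,suppress=True)
def rel(pos,yaw,base=None):
    s=arm.get_state();p0,R0=(np.array(s["eef_pos"]),Ro.from_euler("xyz",s["ee_rot"])) if base is None else base
    R1=Ro.from_euler("xyz",[np.pi,0,yaw])
    return np.round(R0.inv().apply(np.array(pos)-p0)*1000,1),np.round((R0.inv()*R1).as_rotvec(),4)
if __name__=="__main__":
    for a in sys.argv[1:]:
        x=[float(k) for k in a.split(",")];print(x,*rel(x[:3],x[3]))
E
python3 - <<'E'
from h import *
im=cv2.imread("pics/top0.png").astype(int);p=camera_params("top");o=-np.array(p["R"]).T@np.array(p["t"])
m=(im[...,2]-im[...,0]>50);m[:215]=0;m[245:]=0;m[:,:105]=0;m[:,150:]=0
v,u=np.where(m);r=world("top",np.c_[u,v],1.0*np.ones(len(u)))-o
X=(o+r*((.034-o[2])/r[:,2])[:,None])[:,:2];t=X.mean(0);print(t,len(u))
d=np.array([.4693,.3055])-t;print(np.hypot(*d),np.arctan2(d[1],d[0]))
C=cloud("top",np.load("top0.npy"));g=im.min(2)
w=np.zeros(g.shape,bool);w[165:225,95:182]=1
w&=(abs(C[...,2]-.034)<.006)
P=(C[w][:,:2]*1000).astype(np.float32);print(cv2.minAreaRect(P))
# wide part only: project onto x axis
for y in(-.354,):
  a=np.array([np.cos(y),np.sin(y)]);q=(P/1000-[.4693,.3055]);xx=q@a;yy=q@[-a[1],a[0]];print(np.percentile(xx,[.5,99.5]),np.percentile(yy[xx>0],[.5,99.5]))
  k=xx>0; print(cv2.minAreaRect(P[k]))
E
python3 go.py .56,-.1,.24,-2.3 .4693,.3055,.2,-1.92
```

```text
[0.42289394 0.32806187] 350
0.051600003338319295 -0.45253368256421234
((476.29669189453125, 305.7734375), (140.57980346679688, 116.69699096679688), 69.82271575927734)
[-0.04326418  0.06437785] [-0.06706736  0.07130586]
((500.7042541503906, 296.8170166015625), (140.662841796875, 64.68719482421875), 69.63323211669922)
[0.56, -0.1, 0.24, -2.3] [-469.   353.   -13.5] [ 0.0003  0.0001 -0.4168]
[0.4693, 0.3055, 0.2, -1.92] [-553.5  759.9   26.6] [ 0.0002  0.0001 -0.7968]
```

```bash
python3 -m jog '[[[-235,176,-13,0,0,-0.2,80],[-469,353,-13,0,0,-0.42,80],[-469,353,-13,0,0,-0.42,80],[-469,353,-13,0,0,-0.42,80],[-469,353,-13,0,0,-0.42,80],[-469,353,-13,0,0,-0.42,80],[-469,353,-13,0,0,-0.42,80],[-469,353,-13,0,0,-0.42,80],[-469,353,-13,0,0,-0.42,80],[-554,760,27,0,0,-0.79,80],[-554,760,27,0,0,-0.79,80],[-554,760,27,0,0,-0.79,80],[-554,760,27,0,0,-0.79,80],[-554,760,27,0,0,-0.79,80],[-554,760,27,0,0,-0.79,80],[-554,760,27,0,0,-0.79,80],[-554,760,27,0,0,-0.79,80],[-554,760,27,0,0,-0.79,80],[-554,760,27,0,0,-0.79,80],[-554,760,27,0,0,-0.79,80]]]' 30; python3 go.py .4688,.307,.051,-1.925
```

```text
t: 2.9
eef_pos: [0.4701, 0.3048, 0.1999]
ee_rot: [-3.141, 0.001, -1.928]
force: [-0.3, -0.1, 0.5]
width: 0.0801
gripper_force: 0.0
[0.4688, 0.307, 0.051, -1.925] [ -1.6   2.  148.9] [-0.0002  0.0006 -0.0034]
```

```bash
python3 -m jog '[[[-2,2,40,0,0,0,80],[-2,2,80,0,0,0,80],[-2,2,110,0,0,0,80],[-2,2,130,0,0,0,80],[-2,2,149,0,0,0,80],[-2,2,149,0,0,0,80],[-2,2,149,0,0,0,40],[-2,2,149,0,0,0,25],[-2,2,149,0,0,0,18],[-2,2,149,0,0,0,10],[-2,2,149,0,0,0,5],[-2,2,149,0,0,0,0],[-2,2,149,0,0,0,0],[-2,2,149,0,0,0,0],[-2,2,149,0,0,0,0],[-2,2,149,0,0,0,0]]]' 40
```

```text
t: 4.9
eef_pos: [0.4685, 0.3084, 0.0505]
ee_rot: [3.142, 0.0, -1.927]
force: [1.9, 0.7, 0.2]
width: 0.0134
gripper_force: 40.0
```

```bash
python3 -m jog '[[[0,0,-15,0,0,0,0],[0,0,-40,0,0,0,0],[0,0,-80,0,0,0,0],[0,0,-120,0,0,0,0],[0,0,-160,0,0,0,0],[0,0,-180,0,0,0,0],[0,0,-180,0,0,0,0],[0,0,-180,0,0,0,0]]]'; python3 go.py .5303,.0185,.23,-1.266
```

```text
t: 5.9
eef_pos: [0.4677, 0.3078, 0.2295]
ee_rot: [3.14, -0.001, -1.927]
force: [-0.5, -0.1, -4.9]
width: 0.0134
gripper_force: 40.0
[0.5303, 0.0185, 0.23, -1.266] [ 249.3 -159.5   -0.3] [ 0.0017 -0.001  -0.6611]
```

```bash
python3 -m jog '[[[25,-16,0,0,0,-0.07,0],[60,-38,0,0,0,-0.16,0],[95,-61,0,0,0,-0.26,0],[130,-83,0,0,0,-0.35,0],[165,-105,0,0,0,-0.44,0],[200,-128,0,0,0,-0.53,0],[230,-147,0,0,0,-0.61,0],[249,-160,0,0,0,-0.66,0],[249,-160,0,0,0,-0.66,0],[249,-160,0,0,0,-0.66,0],[249,-160,0,0,0,-0.66,0]]]'
python3 - <<'E'
from h import *
for c in("top","side"):
    im,d=grab_frame(c);cv2.imwrite(f"pics/{c}1.png",im);np.save(c+"1.npy",d)
a=cv2.resize(cv2.imread("pics/top1.png")[110:260,170:370],None,fx=2.6,fy=2.6);b=cv2.resize(cv2.imread("pics/side1.png")[60:300,150:400],None,fx=1.6,fy=1.6)
h=max(a.shape[0],b.shape[0]);o=np.zeros((h,800,3),np.uint8);o[:a.shape[0],:a.shape[1]][:, :400]=a[:,:400]
o=np.vstack([a, np.zeros((0,a.shape[1],3),np.uint8)]);cv2.imwrite("pics/t1c.png",a);cv2.imwrite("pics/s1c.png",cv2.resize(cv2.imread("pics/side1.png")[60:320,130:400],None,fx=2.2,fy=2.2))
E
```

```text
t: 7.28
eef_pos: [0.5314, 0.0198, 0.2301]
ee_rot: [3.141, 0.0, -1.266]
force: [0.4, -0.9, -4.5]
width: 0.0136
gripper_force: 40.0
```

View pics/t1c.png

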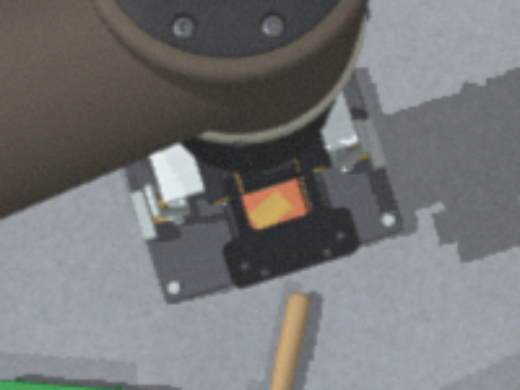

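View pics/s1c.png

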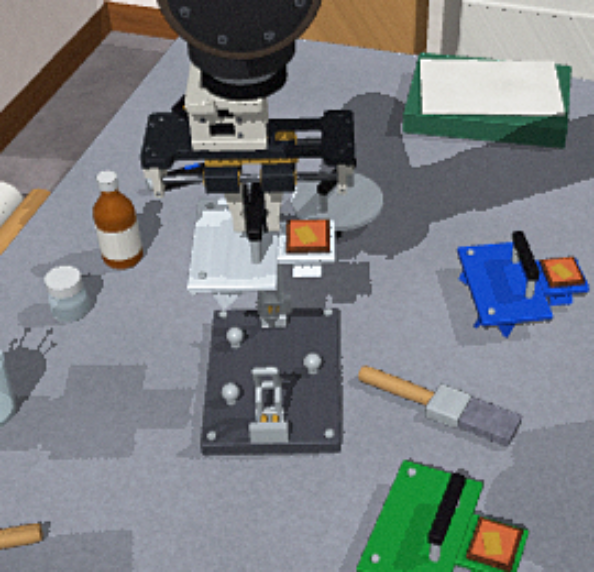

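The carrier hangs level with its tongue toward the robot, the same way as the single ball (side crop 312,360). Next I measure its offset in the grip against the mount.

Run:
```python
from h import *
np.set_printoptions(precision=4,suppress=True)
s=arm.get_state();T=np.array(s["eef_pos"]);yaw=s["ee_rot"][2]+np.pi/2;print(T,yaw)
a=np.array([np.cos(yaw),np.sin(yaw)]);b=np.array([-a[1],a[0]])
for c in("side","top"):
    C=cloud(c,np.load(c+"1.npy"));im=cv2.imread(f"pics/{c}1.png").astype(int)
    q=C[...,:2]-T[:2];x=q@a;y=q@b;z=C[...,2]
    br=(im.min(2)>110)&(im.max(2)-im.min(2)<40)
    m=(abs(z-.213)<.008)&(abs(x)<.1)&(abs(y)<.1)&br
    print(c,m.sum(),"z",np.median(z[m]))
    w=m&(x>-.015)
    if w.sum()>30:
        A=np.c_[x[w],y[w],np.ones(w.sum())];print(" tilt",np.linalg.lstsq(A,z[w],rcond=None)[0])
    for k in range(-80,80,10):
        e=m&(y*1000>=k)&(y*1000<k+10)
        if e.sum()>5: print("  y",k,"x",np.percentile(x[e],[1,99]),end="")
    print()
    for k in range(-80,70,15):
        e=m&(x*1000>=k)&(x*1000<k+15)
        if e.sum()>5: print("  x",k,"y",np.percentile(y[e],[1,99]),end="")
    print()
    o=(im[...,2]-im[...,0]>50)&(abs(z-.215)<.012)&(abs(x)<.12)&(abs(y)<.1)
    if o.sum():print(" sample",o.sum(),x[o].mean(),y[o].mean(),np.percentile(y[o],[1,99]))
# balls from side, initial picture
C=cloud("side",np.load("side0.npy"))
for n,P in dict(a=(.557,.0735,.0365),b=(.583,-.0113,.0365),s=(.485,.004,.0365)).items():
    P=np.array(P);D=C-P;m=(np.linalg.norm(D,axis=2)<.016)&(C[...,2]>.030);Q=C[m]
    from scipy.optimize import least_squares
    for cam in("side","top"):
        Cc=cloud(cam,np.load(cam+"0.npy"));Q=Cc[(np.linalg.norm(Cc-P,axis=2)<.016)&(Cc[...,2]>.03)]
        r=least_squares(lambda c:np.linalg.norm(Q-c,axis=1)-.01,P,loss="soft_l1",f_scale=.001);print(n,cam,len(Q),r.x)
```

```text
[0.5316 0.0198 0.2304] 0.30477756714570736
side 1388 z 0.21186344454827863
 tilt [-0.0076 -0.0079  0.2123]
  y -70 x [0.0373 0.0654]  y -60 x [0.0366 0.0645]  y -50 x [0.0316 0.0658]  y -40 x [-0.0742  0.0651]  y -30 x [-0.0751  0.0644]  y -20 x [-0.075   0.0658]  y -10 x [-0.0749  0.0648]  y 0 x [-0.0748  0.0662]  y 10 x [-0.0746  0.0654]  y 20 x [-0.0745  0.0646]  y 30 x [-0.061  0.065]  y 40 x [-0.0184  0.0649]  y 50 x [-0.0188  0.064 ]  y 60 x [-0.0189  0.0657]  y 70 x [-0.0138  0.059 ]
  x -80 y [-0.0326  0.0298]  x -65 y [0.0206 0.0308]  x -50 y [0.0214 0.0308]  x -35 y [-0.027   0.0316]  x -20 y [-0.0127  0.0704]  x -5 y [-0.0031  0.0705]  x 10 y [-0.0096  0.0712]  x 25 y [-0.0636  0.07  ]  x 40 y [-0.0683  0.0701]  x 55 y [-0.0666  0.0704]
 sample 263 -0.050016876868825985 0.0020581002519373666 [-0.0229  0.0237]
top 488 z 0.21248662026154072
 tilt [-0.0079  0.0039  0.2125]
  y -70 x [-0.0193  0.0153]  y -60 x [-0.0195  0.0057]  y -50 x [-0.0194 -0.0037]  y 40 x [-0.0193  0.013 ]  y 50 x [-0.0197  0.0153]  y 60 x [-0.0194  0.0137]
  x -20 y [-0.0688  0.0696]  x -5 y [-0.0693  0.0695]  x 10 y [-0.069   0.0699]
 sample 308 -0.04432705903502656 -0.0014086493285479845 [-0.021   0.0183]
a side 50 [0.5586 0.0731 0.0336]
a top 67 [0.558  0.074  0.0342]
b side 47 [ 0.5841 -0.011   0.0331]
b top 66 [ 0.5843 -0.0098  0.0344]
s side 51 [0.4857 0.0042 0.0336]
s top 65 [0.4852 0.0052 0.034 ]
```

```bash
python3 -m jog '[[[1,0.5,25,0,0,0,0],[1,0.5,55,0,0,0,0],[1,0.5,80,0,0,0,0],[1,0.5,95,0,0,0,0],[1,0.5,105,0,0,0,0],[1,0.5,105,0,0,0,0],[1,0.5,105,0,0,0,0]]]'
python3 -m jog '[[[0,0,4,0,0,0,0],[0,0,8,0,0,0,0],[0,0,12,0,0,0,0],[0,0,16,0,0,0,0],[0,0,20,0,0,0,0],[0,0,24,0,0,0,0],[0,0,24,0,0,0,0],[0,0,24,0,0,0,0]]]'
```

```text
t: 8.25
eef_pos: [0.5322, 0.0183, 0.1264]
ee_rot: [-3.14, -0.0, -1.267]
force: [0.9, -0.9, -4.7]
width: 0.0139
gripper_force: 40.0
t: 9.25
eef_pos: [0.5316, 0.0182, 0.1012]
ee_rot: [-3.142, 0.0, -1.267]
force: [1.8, 0.8, -3.7]
width: 0.0137
gripper_force: 40.0
```

```bash
python3 -m jog '[[[0,0,3,0,0,0,0],[0,0,6,0,0,0,0],[0,0,9,0,0,0,0],[0,0,12,0,0,0,0],[0,0,14,0,0,0,0],[0,0,14,0,0,0,0]]]'
python3 -m jog '[[[0,0,2,0,0,0,0],[0,0,4,0,0,0,0],[0,0,6,0,0,0,0],[0,0,8,0,0,0,0],[0,0,8,0,0,0,0],[0,0,8,0,0,0,0]]]'
```

```text
t: 10.0
eef_pos: [0.5307, 0.018, 0.0866]
ee_rot: [3.14, 0.0, -1.267]
force: [1.6, 0.3, -5.2]
width: 0.0135
gripper_force: 40.0
t: 10.75
eef_pos: [0.5308, 0.018, 0.0787]
ee_rot: [3.14, 0.0, -1.267]
force: [-0.7, 0.1, -13.5]
width: 0.0139
gripper_force: 40.0
```

The clips have snapped over and pull down about 9 N. I continue slowly until the balls bear.

```bash
python3 -m jog '[[[0,0,0.5,0,0,0,0],[0,0,1,0,0,0,0],[0,0,1,0,0,0,0],[0,0,1,0,0,0,0]]]'
python3 -m jog '[[[0,0,0.5,0,0,0,0],[0,0,1,0,0,0,0],[0,0,1,0,0,0,0],[0,0,1,0,0,0,0]]]'
```

```text
t: 11.25
eef_pos: [0.5311, 0.0179, 0.0785]
ee_rot: [3.141, 0.0, -1.267]
force: [-1.1, -0.6, -10.2]
width: 0.0135
gripper_force: 40.0
t: 11.75
eef_pos: [0.5317, 0.0181, 0.0778]
ee_rot: [-3.141, -0.0, -1.267]
force: [-2.6, -0.1, -3.1]
width: 0.0136
gripper_force: 40.0
```

```bash
python3 -m jog '[[[0,0,0.5,0,0,0,0],[0,0,0.5,0,0,0,0],[0,0,0.5,0,0,0,0],[0,0,0.5,0,0,0,25],[0,0,0.5,0,0,0,40],[0,0,0.5,0,0,0,60],[0,0,0.5,0,0,0,60],[0,0,0.5,0,0,0,60],[0,0,0.5,0,0,0,60],[0,0,0.5,0,0,0,60]]]' 
python3 -m jog '[[[0,0,-10,0,0,0,60],[0,0,-30,0,0,0,60],[0,0,-70,0,0,0,60],[0,0,-120,0,0,0,60],[0,0,-170,0,0,0,60],[0,0,-200,0,0,0,60],[0,0,-200,0,0,0,60],[250,0,-200,0,0,0,60],[250,0,-200,0,0,0,60],[250,0,-200,0,0,0,60],[250,0,-200,0,0,0,60],[250,0,-200,0,0,0,60],[250,0,-200,0,0,0,60]]]'
python3 - <<'E'
from h import *
np.set_printoptions(precision=4,suppress=True)
for c in("top","side"):
    im,d=grab_frame(c);C=cloud(c,d);cv2.imwrite(f"pics/{c}2.png",im)
    q=C[...,:2]-[.5312,.019];y=.303;x=q@[np.cos(y),np.sin(y)];yy=q@[-np.sin(y),np.cos(y)]
    m=(C[...,2]>.085)&(C[...,2]<.115)&(abs(x)<.02)&(abs(yy)<.036);print(c,m.sum(),"bar top z",np.median(C[...,2][m]),x[m].mean(),yy[m].mean())
    m=(abs(C[...,2]-.06)<.012)&(abs(x)<.09)&(abs(yy)<.068)&(im.min(2)>90);z=C[...,2][m];print(" plate",np.median(z),np.linalg.lstsq(np.c_[x[m],yy[m],np.ones(m.sum())],z,rcond=None)[0],np.percentile(x[m],[1,99]))
i=cv2.imread("pics/top2.png")[110:250,190:360];j=cv2.imread("pics/side2.png")[150:290,190:320]
cv2.imwrite("pics/f2.png",np.hstack([cv2.resize(i,(420,400)),cv2.resize(j,(370,400))]))
E
```

```text
t: 13.0
eef_pos: [0.5315, 0.0181, 0.0771]
ee_rot: [-3.142, -0.0, -1.267]
force: [0.9, 0.8, -0.2]
width: 0.0598
gripper_force: 0.0
t: 14.62
eef_pos: [0.6058, -0.2207, 0.2761]
ee_rot: [3.14, 0.001, -1.268]
force: [-0.1, 0.3, -0.2]
width: 0.0601
gripper_force: 0.0
top 0 bar top z nan nan nan
 plate 0.060466969357254305 [-0.0031  0.0127  0.06  ] [-0.0185  0.0656]
side 136 bar top z 0.10152424444496938 0.00023366051085835509 0.00379422430328324
 plate 0.05909357871297366 [-0.0006  0.0044  0.0591] [-0.0742  0.0654]
  return _methods._mean(a, axis=axis, dtype=dtype,
  ret = ret.dtype.type(ret / rcount)
<stdin>:6: RuntimeWarning: Mean of empty slice.
```

View pics/f2.png

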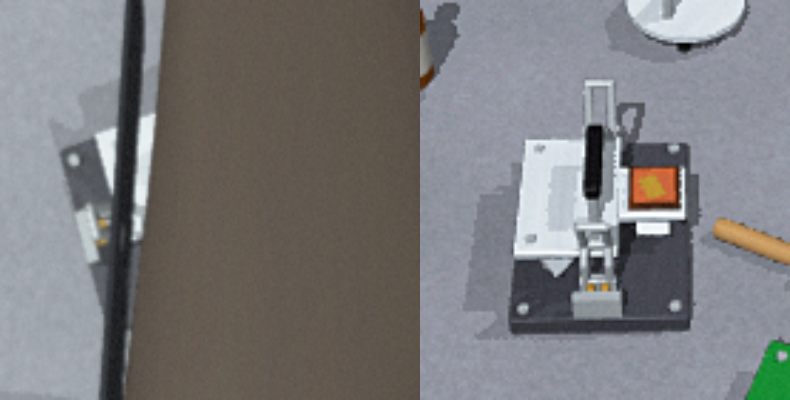

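The carrier sits level with its plate top at about 0.060 m, which is the home height. The near clip is over its edge (590,235), the tongue is over the single ball, and the gripper is clear.

```bash
python3 -c "
from station import arm
print(arm.job_done())"
```

```text
the job is handed in; nothing more can be done
None
```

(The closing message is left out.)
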